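# Release the drilling jig's toggle clamp and take the drilled stack apart

## Task

The drilling is done: swing the red handle of the toggle clamp all the way back, away from the stack, so that the clamp flips open, and leave it open. Then take the stack in the jig apart from the top down, one piece at a time: lay the aluminium drill guide flat and straight in its blue-lined tray, then set the pale rail, the dark rail and the green backing board each squarely on top of the pile of its own kind. Set the pieces down rather than dropping them, do not push the piles or the tray about, and leave the hammer, the glue bottle and the try square alone.

Things in the scene. Friction and masses are not known exactly. Their poses are not given: they have to be found in the camera images.
- clamp_handle (a joint): Toggle clamp on the fixed drilling jig: 0 = clamped, handle upright, rubber-tipped arm pressing on the stack; 1.57 rad = open, handle lying back level, away from the stack, arm raised past upright (up to 210 mm above the bench). Its hinge is level, 89 mm above the bench. The first 0.1 rad is stiff (about 4 N at the grip), until past dead centre; then free, and stays where left.
- handle_grip (a point): Point in the clamp handle's red grip (round, 18 mm thick, 60 mm long), 21 mm short of its free end. Turns with the handle: z along it to its free end (up at the start), x at the start level, from the clamp towards the stack, y along the hinge. The hinge axis is 75 mm from here along -z. To open, swing it towards the start's -x, through 1.57 rad.
- guide_mid (a point): Centre of the aluminium drill guide: metal block 80 x 44 x 20 mm (x, y, z), two dark bushings on top, 0.19 kg; top of the stack in the jig. All four pieces lie flat, sides in line, one end at the jig's stop, so each lower one sticks out 20 mm more. Sides are clear but for a fence (18 mm long, 42 mm high) at the stop. The jig's board is 15 mm thick. Frame: x along its length, y across, z up.
- pale_mid (a point): Centre of the pale wooden rail, 100 x 44 x 18 mm, second piece from the top, 0.05 kg. Frame: x along its length, y across, z up.
- dark_mid (a point): Centre of the dark brown wooden rail, 120 x 44 x 18 mm, third piece from the top, 0.06 kg. Frame: x along its length, y across, z up.
- backer_mid (a point): Centre of the green fibreboard backing board, 140 x 44 x 15 mm, lowest piece of the stack, 0.07 kg. Frame: x along its length, y across, z up.
- guide_tray_floor (a point): Centre of the upper face of the blue felt floor of the drill guide's loose shallow wooden tray. The floor is 6 mm above the bench and 108 x 72 mm inside; the rim round it rises 4 mm above the felt and is 6 mm thick. Frame: x along its length, y across, z up.
- pale_pile_top (a point): Centre of the top face of the loose pile of two finished pale rails (each 100 x 44 x 18 mm, two drill holes) on a plywood board 112 x 74 x 10 mm; the top is 46 mm above the bench. Frame: x along its length, y across, z up.
- dark_pile_top (a point): Centre of the top face of the loose pile of two finished dark rails (each 120 x 44 x 18 mm, two drill holes) on a plywood board 132 x 74 x 10 mm; the top is 46 mm above the bench. Frame: x along its length, y across, z up.
- backer_pile_top (a point): Centre of the top face of the loose pile of two used green backing boards (each 140 x 44 x 15 mm, two drill holes) on a plywood board 152 x 74 x 10 mm; the top is 40 mm above the bench. Frame: x along its length, y across, z up.
There are look-alikes about, which are no part of the job. There is more than one size of the part that bears guide_tray_floor; the job needs the largest.

How it is judged (in metres and radians):
On the way, in this order (a step that is already met when the one before it is completed fails the run):
1. the clamp handle is swung back past 63 degrees, so the clamp is open (angle between handle_grip's own z axis and vertical above 1.1 rad), for 0.2 s.
2. the aluminium drill guide lies flat in its blue-lined tray, released (horizontal distance between guide_mid and guide_tray_floor below 0.014 m and z of guide_mid in the frame of guide_tray_floor between 0.006 and 0.014 m and angle between the x axis of guide_mid and the x axis of guide_tray_floor, either way round below 0.22 rad and angle between guide_mid's own z axis and vertical below 0.1 rad and contact force between the fingers and guide below 0.1 N and linear speed of guide below 0.03 m/s), for 0.2 s.
3. the pale rail lies squarely on the pale pile, released (horizontal distance between pale_mid and pale_pile_top below 0.014 m and z of pale_mid in the frame of pale_pile_top between 0.005 and 0.013 m and angle between the x axis of pale_mid and the x axis of pale_pile_top, either way round below 0.22 rad and angle between pale_mid's own z axis and vertical below 0.1 rad and contact force between the fingers and pale below 0.1 N and linear speed of pale below 0.03 m/s), for 0.2 s.
4. the dark rail lies squarely on the dark pile, released (horizontal distance between dark_mid and dark_pile_top below 0.014 m and z of dark_mid in the frame of dark_pile_top between 0.005 and 0.013 m and angle between the x axis of dark_mid and the x axis of dark_pile_top, either way round below 0.22 rad and angle between dark_mid's own z axis and vertical below 0.1 rad and contact force between the fingers and dark below 0.1 N and linear speed of dark below 0.03 m/s), for 0.2 s.
5. the green backing board lies squarely on the pile of backing boards, released (horizontal distance between backer_mid and backer_pile_top below 0.014 m and z of backer_mid in the frame of backer_pile_top between 0.0035 and 0.0115 m and angle between the x axis of backer_mid and the x axis of backer_pile_top, either way round below 0.22 rad and angle between backer_mid's own z axis and vertical below 0.1 rad and contact force between the fingers and backer below 0.1 N and linear speed of backer below 0.03 m/s), for 0.2 s.
At the end, for the whole second after the job is handed in: Clamp open (handle over 57 deg from upright); guide in its tray, each other piece on the pile of its kind: centres within 14 mm, lengths aligned within 0.22 rad (either way round), flat (height within 4 mm, tilt under 0.1 rad), released, at rest (all of step 2 and all of step 3 and all of step 4 and all of step 5 and angle between handle_grip's own z axis and vertical above 1 rad); the robot touches nothing.
It fails at once if a piece is dropped or thrown (moves unheld at over 0.75 m/s, as after a fall of 3 cm) ((linear speed of guide above 0.75 m/s and contact force between the fingers and guide below 0.05 N) or (linear speed of pale above 0.75 m/s and contact force between the fingers and pale below 0.05 N) or (linear speed of dark above 0.75 m/s and contact force between the fingers and dark below 0.05 N) or (linear speed of backer above 0.75 m/s and contact force between the fingers and backer below 0.05 N)).
It fails at once if a pile or the tray is pushed more than 40 mm from where it stood (distance of any of guide_tray_floor, pale_pile_top, dark_pile_top, backer_pile_top from where it was at the start of the episode above 0.04 m).
It fails at once if the hammer, the glue bottle or the try square is moved more than 30 mm (distance of any of hammer, glue, square from where it was at the start of the episode above 0.03 m).
It also fails if it takes over 138 s, if anything falls off the work surface, if the arm or the gripper's body presses on something with over 40 N, if the wrist force passes 120 N, or if a joint passes its speed limit or range.

## Robot

A 7-joint arm with a two-finger parallel gripper is mounted at the origin on the work surface. World frame = base frame: x ahead of the robot, y to its left, z up, the work surface at z = 0. Lengths are in m, angles in degrees, forces in N, time in s.
With the tool pointing down it reaches from about 0.425 to 0.95 m from the base axis. Payload 4.7 kg.
Tool frame: the origin (TCP) lies at the very end of the fingers, on their centre line; the grasp point (between the pads) lies 19 mm behind it; z points along the fingers, y is the direction in which the jaws open and shut (so a half turn about z gives the same grasp; the last joint's range is limited). The gripper opens to 85 mm and grips with 20 to 120 N. Pads are 22 mm wide; open, the fingers measure 114 mm over their backs; the gripper's body (76 mm by 85 mm) begins 54 mm behind the grasp point. The pads swing forward as they close: fully open they stand 13 mm farther back than shut.
Start: joints at [-67.89, 26.849, -2.785, 87.806, 1.381, 65.374, -4.715], TCP at [0.272, 0.618, 0.231] pointing down, gripper open.
Joint ranges: [-148.3, 148.3], [-19.14, 114.17], [-79.39, 73.82], [5.75, 140.21], [-59.74, 239.74], [12.07, 113.84], [-152.46, 152.46]. Speed limits (degrees/s): [147.25, 147.25, 180, 180, 180, 180, 180].

## Interface

Orientations are given as [roll, pitch, yaw] about the fixed x, y, z axes, in that order (R = Rz(yaw) Ry(pitch) Rx(roll)).
In Python, from workcell import get_obs, read_camera, get_calibration, finish_job gives the robot as it stands.
- The arm moves only by the tool apply_moves, never from a script. Its argument "increments" is a list of rows, each a list of 7 numbers: the shift along the world's x, y, z in m, then the turn, a rotation vector about the world's x, y, z in degrees, then the gripper command: -1 is fully open, 1 is shut, values between are in proportion. In form: [[dx, dy, dz, rx, ry, rz, claw], ...]. A call has exactly 8 rows; each row shifts and turns the commanded pose from where the row before left it; what a row does not reach is not made up. A row lasts 1/12 s, in which the tool goes at most 41.7 mm and 7.16 degrees, less where a joint would pass 70% of its speed; a pose out of reach is approached as far as the arm can. A call with a gripper value outside its range is refused whole. The fingers move at their own pace and stop on an object; "force" is the grip in N (left out, the last holds). Time passes only in rows, so rows that do not move let the fingers close, or fill a call up. It gives the time, the measured TCP pose, the force and the opening at its end, in the units of the state.
- get_obs(): the state, without advancing time (a new reading comes with each control period).
- read_camera(name): name is "side" or "top"; returns the picture (384x512x3 uint8, blue, green, red); there is no depth.
- get_calibration(name): a dict with "intrinsics" (3x3 intrinsics, pixels), "rvec" (rotation vector, rad) and "tvec" (3), from world to camera coordinates, as OpenCV has them. Camera axes: x right, y down, z forward; pixel columns grow to the right and rows downward; lengths in m; the calibration is good to about 2 mm. A picture is of the moment at which its call begins. get_calibration takes no time and is no camera call.
- finish_job(): hands the job in, once; it reports no verdict.
The state is a dict: "clock": time; "joint_positions": joint angles; "joint_vel": joint speeds; "joint_torque": joint torques, N m; "tool_pos": TCP position; "ee_rot": TCP orientation; "force": force on the tool from outside, world axes, zero at the start; "moment": the same for the moment, N m; "gripper_width": opening from 0.0 (shut) to 1.0 (fully open).
Only numpy, scipy, OpenCV 4.12 (cv2) and the standard library are available. Lean on these libraries where they do the work, as an engineer would, in place of code of your own. Each camera call takes 0.05 s, during which the arm holds its last target. There are 200 camera calls.

## Working session

There is one attempt and no reset: what is moved stays moved. The work goes in short steps, Python scripts to look and compute and a tool call to move; the robot and the scene stay as the last step left them, time stands still between calls to the robot, and variables do not carry over. Pictures are saved under pics/ and viewed, on a budget of 14 in all, crops included, one or two more only if the job needs it, and the job is handed in when it is done.

Besides the shell and the picture viewer there is one more tool, called after ">>>" as name(argument=value, ...), one argument or row to a line, values as JSON. apply_moves: Moves the arm, as the interface text tells. Its arguments: {"type":"object","properties":{"increments":{"type":"array","items":{"type":"array","items":{"type":"number"}}},"force":{"type":"number"}},"required":["increments"]}

```bash
mkdir -p pics
cat > h.py <<'E'
import numpy as np,cv2
from workcell import *
def P(cam):
    c=get_calibration(cam);K=np.array(c["intrinsics"],float);R=cv2.Rodrigues(np.array(c["rvec"],float))[0];t=np.array(c["tvec"],float).ravel();return K,R,t
def ray(cam,uv,z):
    K,R,t=P(cam);d=R.T@np.linalg.inv(K)@np.array([uv[0],uv[1],1.]);o=-R.T@t
    return o+d*(z-o[2])/d[2]
def proj(cam,X):
    K,R,t=P(cam);p=K@(R@np.array(X,float)+t);return p[:2]/p[2]
def snap(cam,name,roi=None,s=1):
    im=read_camera(cam)
    cv2.imwrite(f"pics/{name}_full.png",im)
    if roi:x0,y0,x1,y1=roi;im=im[y0:y1,x0:x1]
    im=cv2.resize(im,None,fx=s,fy=s,interpolation=cv2.INTER_CUBIC);cv2.imwrite(f"pics/{name}.png",im)
E
python3 - <<'E'
from h import *
o=get_obs();print(o)
for c in("top","side"):
    K,R,t=P(c);print(c,K,-R.T@t,R)
    snap(c,c+"1",None,1.5)
E
```

```text
{'clock': 0.0, 'joint_positions': array([-67.89007325,  26.89732233,  -2.78368608,  87.87376041,
         1.38088336,  65.37093906,  -4.7127984 ]), 'joint_vel': array([ 0.01864288,  0.0318397 ,  0.05345189, -0.07232908, -0.11174338,
       -0.06734695, -0.04494691]), 'joint_torque': array([-4.96882549e-04, -5.10312796e+01, -4.69942857e-02, -2.37724185e+01,
        1.06181443e-02,  7.37615774e-03, -3.36005314e-06]), 'tool_pos': array([0.27179207, 0.61724766, 0.23026088]), 'ee_rot': array([-1.79891609e+02,  4.13853484e-03,  1.56238165e+02]), 'force': array([-0.12082836,  0.40729696,  0.00345295]), 'moment': array([ 0.03416626, -0.04020907, -0.01317777]), 'gripper_width': 0.998634169105464}
top [[454.23373088   0.         264.48332509]
 [  0.         454.23373088 192.14739929]
 [  0.           0.           1.        ]] [0.2510563  0.00291051 1.03045979] [[ 0.03773086 -0.99928703  0.00134826]
 [-0.97518223 -0.03711521 -0.21827064]
 [ 0.21816506  0.00692074 -0.97588735]]
side [[465.20606555   0.         263.60259992]
 [  0.         465.20606555 193.29655126]
 [  0.           0.           1.        ]] [-0.15853003 -0.74803298  0.80459992] [[ 0.7691524  -0.63903749 -0.00597185]
 [-0.36875379 -0.43616521 -0.82084137]
 [ 0.52194369  0.63355425 -0.57112502]]
```

View pics/top1.png

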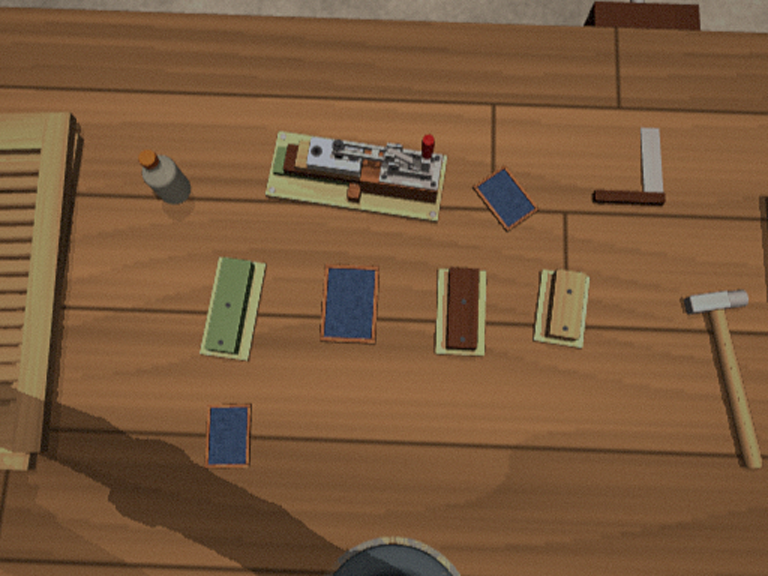

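View pics/side1.png

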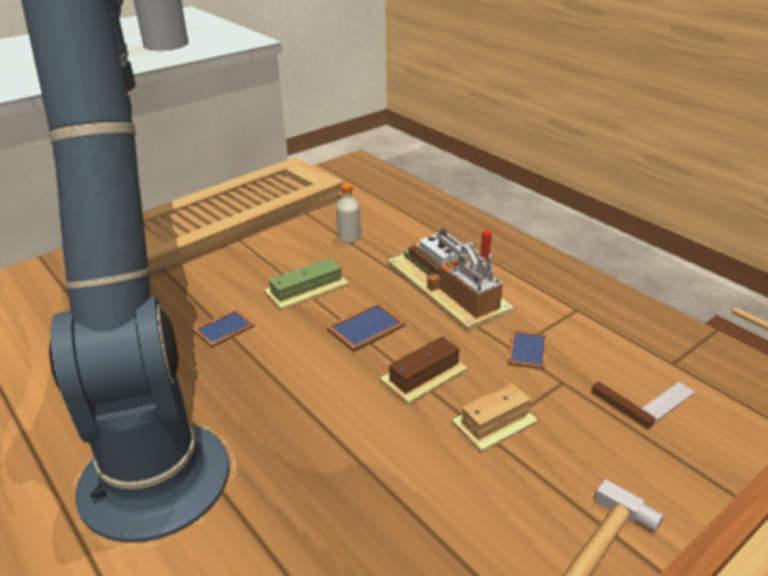

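Top view (1.5x): jig with stack at (355,170), red handle at (428,145); green pile (233,306), largest tray (350,304), dark pile (462,310), pale pile (565,306); glue bottle (165,178), try square (640,170), hammer (725,370). Side view shows the same, with the handle upright at the right end of the jig. Next, enlarged crops.

Run:
```python
from h import *
snap("top","jig_top",(170,75,310,155),5.6)
snap("top","piles",(125,160,405,250),2.85)
```

```text
(no output)
```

View pics/jig_top.png

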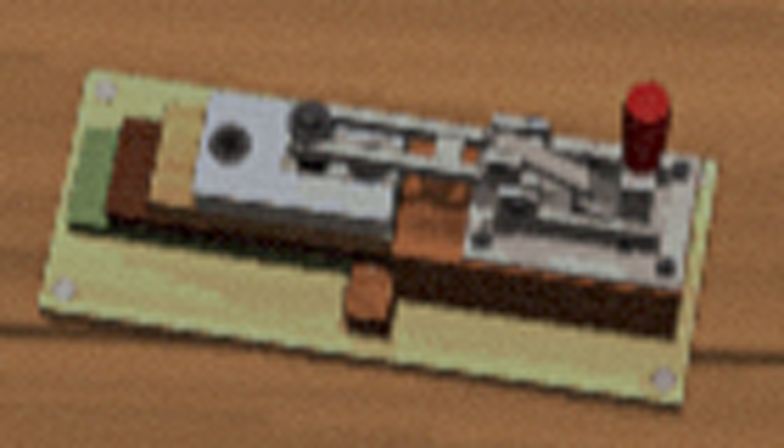

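View pics/piles.png

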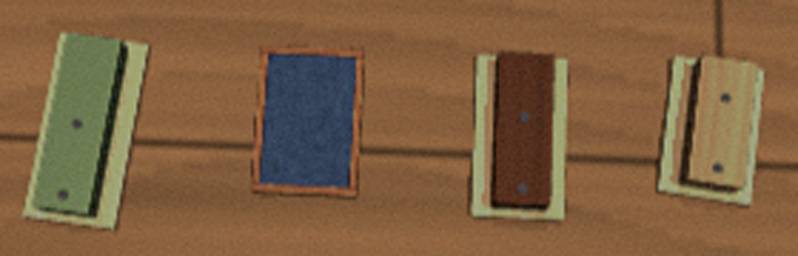

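```bash
cat > m.py <<'E'
from h import *
from scipy.optimize import least_squares
def fit(name,cam,pts,x0,y0,s,z,L,W):
    w=np.array([ray(cam,((u+.5)/s-.5+x0,(v+.5)/s-.5+y0),z)[:2] for u,v in pts])
    # pts order: A,B,C,D ; A-D long edge
    B=np.array([[1,1],[1,-1],[-1,-1],[-1,1]])*[L/2,W/2]
    f=lambda p:(B@np.array([[np.cos(p[2]),np.sin(p[2])],[-np.sin(p[2]),np.cos(p[2])]])+p[:2]-w).ravel()
    a=w[0]-w[3];r=least_squares(f,[*w.mean(0),np.arctan2(a[1],a[0])])
    print(name,np.round(r.x[:2],4),"yaw",round(np.degrees(r.x[2]),1),"res mm",np.round(f(r.x)*1e3,1).reshape(4,2).tolist())
    return r.x
E
python3 - <<'E'
from m import *
p=(125,160,2.85)
fit("green","top",[(62,33),(124,40),(98,215),(35,205)],*p,.040,.14,.044)
fit("tray","top",[(263,47),(363,50),(357,196),(252,190)],*p,.010,.12,.084)
fit("dark","top",[(497,51),(553,54),(551,208),(491,206)],*p,.046,.12,.044)
fit("pale","top",[(702,56),(756,62),(742,190),(690,183)],*p,.046,.1,.044)
j=lambda u,v,z:ray("top",((u+.5)/5.6-.5+170,(v+.5)/5.6-.5+75),z)
for n,u,v,z in [("gTL",213,93,.086),("gBL",197,197,.086),("gBR",393,213,.086),("paleTL",166,103,.066),("paleBL",152,204,.066),("darkTL",124,118,.048),("darkBL",108,216,.048),("grTL",84,128,.030),("grBL",70,230,.030),("handle",648,103,.185),("jTL",88,70,.015),("jBL",40,308,.015),("jBR",682,402,.015),("jTR",716,162,.015)]:
    print(n,np.round(j(u,v,z),4))
print("bottle",ray("top",(110,119),.05),"square",ray("top",(425,115),.0))
E
```

```text
green [0.4396 0.2572] yaw -3.6 res mm [[0.2, -3.1], [1.3, 2.5], [0.9, 2.9], [-2.3, -2.2]]
tray [0.454  0.0813] yaw -0.3 res mm [[1.2, 1.2], [0.2, -1.3], [-0.1, -0.2], [-1.3, 0.3]]
dark [ 0.4461 -0.0876] yaw -0.5 res mm [[-1.2, 0.0], [-0.8, 0.0], [0.7, 0.9], [1.3, -1.0]]
pale [ 0.4573 -0.2422] yaw -6.4 res mm [[-0.1, 1.1], [-1.8, -0.4], [0.5, -2.3], [1.5, 1.6]]
gTL [0.6891 0.1457 0.086 ]
gBL [0.6444 0.1492 0.086 ]
gBR [0.6407 0.0712 0.086 ]
paleTL [0.6932 0.1676 0.066 ]
paleBL [0.6491 0.1703 0.066 ]
darkTL [0.6941 0.1877 0.048 ]
darkBL [0.6505 0.1911 0.048 ]
grTL [0.697  0.2076 0.03  ]
grBL [0.651 0.21  0.03 ]
handle [ 0.6453 -0.0251  0.185 ]
jTL [0.7306 0.211  0.015 ]
jBL [0.6215 0.223  0.015 ]
jBR [ 0.5903 -0.0487  0.015 ]
jTR [ 0.6985 -0.0606  0.015 ]
bottle [0.62854412 0.37037757 0.05      ] square [ 0.68716741 -0.37036161  0.        ]
```

>>> apply_moves(
  increments=[
    [0.0157, -0.0253, 0.001, 0, 0, -3, 1],
    [0.0157, -0.0253, 0.001, 0, 0, -3, 1],
    [0.0157, -0.0253, 0.001, 0, 0, -3, 1],
    [0.0157, -0.0253, 0.001, 0, 0, -3, 1],
    [0.0157, -0.0253, 0.001, 0, 0, -3, 1],
    [0.0157, -0.0253, 0.001, 0, 0, -3, 1],
    [0.0157, -0.0253, 0.001, 0, 0, -3, 1],
    [0.0157, -0.0253, 0.001, 0, 0, -3, 1],
  ],
  force=40,
)

```text
clock: 0.87
tool_pos: [0.3981, 0.4139, 0.2393]
ee_rot: [-180.0, -0.0, 132.1]
force: [-0.0, -0.8, -0.2]
gripper_width: 0.001
```

>>> apply_moves(
  increments=[
    [0.0157, -0.0253, 0, 0, 0, -3, 1],
    [0.0157, -0.0253, 0, 0, 0, -3, 1],
    [0.0157, -0.0253, 0, 0, 0, -3, 1],
    [0.0157, -0.0253, 0, 0, 0, -3, 1],
    [0.0157, -0.0253, 0, 0, 0, -3, 1],
    [0.0157, -0.0253, 0, 0, 0, -3, 1],
    [0.0157, -0.0253, 0, 0, 0, -3, 1],
    [0.0157, -0.0253, 0, 0, 0, -3, 1],
  ],
)

```text
clock: 1.53
tool_pos: [0.5236, 0.2117, 0.2393]
ee_rot: [-180.0, -0.0, 108.1]
force: [-0.2, 0.0, -0.2]
gripper_width: 0.001
```

>>> apply_moves(
  increments=[
    [0.0157, -0.0253, 0, 0, 0, -3, 1],
    [0.0157, -0.0253, 0, 0, 0, -3, 1],
    [0.0157, -0.0253, 0, 0, 0, -3, 1],
    [0.0157, -0.0253, 0, 0, 0, -3, 1],
    [0.0157, -0.0253, 0, 0, 0, -3, 1],
    [0.0157, -0.0253, 0, 0, 0, -3, 1],
    [0.0157, -0.0253, 0, 0, 0, -3.5, 1],
    [0, 0, 0, 0, 0, 0, 1],
  ],
)

```text
clock: 2.2
tool_pos: [0.6351, 0.0282, 0.2394]
ee_rot: [179.9, 0.3, 86.1]
force: [0.2, -1.3, -0.3]
gripper_width: -0.005
```

>>> apply_moves(
  increments=[
    [0.007, -0.0087, 0, 0, 0, -1.2, 1],
    [0.007, -0.0087, 0, 0, 0, -1.3, 1],
    [0, 0, -0.02, 0, 0, 0, 1],
    [0, 0, -0.02, 0, 0, 0, 1],
    [0, 0, -0.02, 0, 0, 0, 1],
    [0, 0, -0.018, 0, 0, 0, 1],
    [0, 0, 0, 0, 0, 0, 1],
    [0, 0, 0, 0, 0, 0, 1],
  ],
)

```text
clock: 2.87
tool_pos: [0.6467, 0.0191, 0.1606]
ee_rot: [-179.9, 0.0, 84.3]
force: [0.5, 0.4, 0.8]
gripper_width: 0.001
```

Run:
```python
from h import *
print(get_obs()["tool_pos"],get_obs()["force"]);snap("side","push0",(240,110,380,230),5)
```

```text
[0.64674686 0.01914894 0.16063536] [0.51189848 0.42477484 0.83585868]
```

View pics/push0.png

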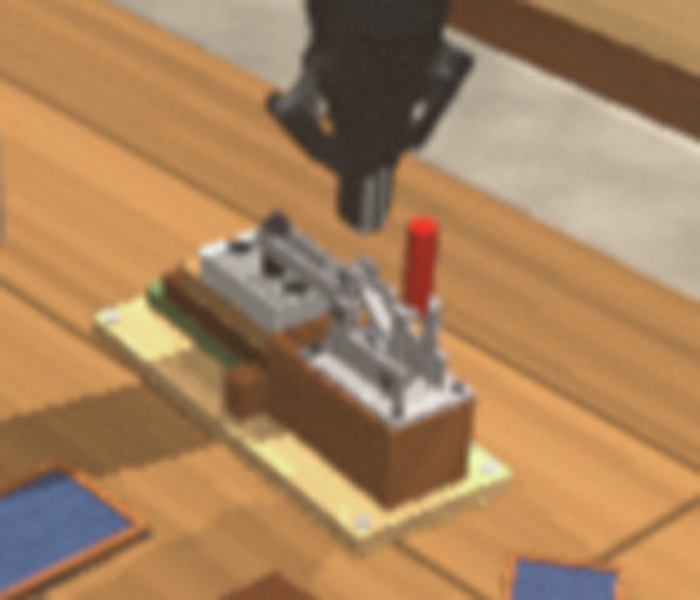

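The shut fingers stand at (365,220) in the crop, just on the stack side of the upright red grip at (421,260). Pushing now.

>>> apply_moves(
  increments=[
    [0, -0.008, 0, 0, 0, 0, 1],
    [0, -0.008, 0, 0, 0, 0, 1],
    [0, -0.008, 0, 0, 0, 0, 1],
    [-0.001, -0.008, 0, 0, 0, 0, 1],
    [-0.001, -0.008, -0.001, 0, 0, 0, 1],
    [-0.001, -0.008, -0.001, 0, 0, 0, 1],
    [-0.001, -0.008, -0.001, 0, 0, 0, 1],
    [0, -0.005, -0.001, 0, 0, 0, 1],
  ],
)

```text
clock: 3.58
tool_pos: [0.6426, -0.0439, 0.1572]
ee_rot: [-180.0, 0.0, 84.2]
force: [0.1, 0.6, 0.8]
gripper_width: -0.001
```

>>> apply_moves(
  increments=[
    [0, -0.005, -0.003, 0, 0, 0, 1],
    [-0.001, -0.005, -0.003, 0, 0, 0, 1],
    [0, -0.005, -0.004, 0, 0, 0, 1],
    [-0.001, -0.005, -0.004, 0, 0, 0, 1],
    [0, -0.005, -0.004, 0, 0, 0, 1],
    [-0.001, -0.005, -0.005, 0, 0, 0, 1],
    [0, 0, 0, 0, 0, 0, 1],
    [0, 0, 0, 0, 0, 0, 1],
  ],
)

```text
clock: 4.25
tool_pos: [0.6395, -0.0732, 0.1336]
ee_rot: [-179.9, 0.0, 84.2]
force: [0.2, -0.2, -0.1]
gripper_width: -0.004
```

>>> apply_moves(
  increments=[
    [0, -0.003, -0.006, 0, 0, 0, 1],
    [0, -0.003, -0.006, 0, 0, 0, 1],
    [-0.001, -0.003, -0.006, 0, 0, 0, 1],
    [0, -0.002, -0.006, 0, 0, 0, 1],
    [0, -0.001, -0.005, 0, 0, 0, 1],
    [0, 0, -0.003, 0, 0, 0, 1],
    [0, 0, 0, 0, 0, 0, 1],
    [0, 0, 0, 0, 0, 0, 1],
  ],
)

```text
clock: 4.92
tool_pos: [0.6389, -0.0843, 0.1019]
ee_rot: [-180.0, -0.0, 84.2]
force: [-0.8, -0.7, 0.6]
gripper_width: -0.003
```

Run:
```python
from h import *
print(get_obs()["tool_pos"],get_obs()["force"]);snap("side","push1",(240,110,380,230),5)
```

```text
[ 0.63889649 -0.08430789  0.10193304] [-0.75989943 -0.73095557  0.56145712]
```

View pics/push1.png

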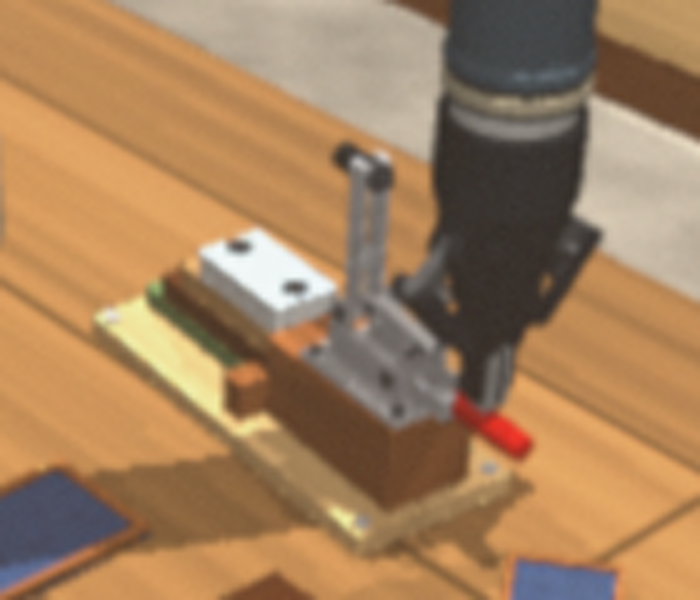

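The clamp is open: red handle lies level at (490,425), arm upright at (365,240) with its rubber tip at (345,155). Guide at (268,270) is exposed. Work out the arm tip's clearance.

Run:
```python
from h import *
S=np.array([.6588,.0695,0]);a=np.array([.1115,.9938,0])
for q in [(345,155),(380,175),(360,300),(338,262),(255,228),(230,390)]:
    uv=((q[0]+.5)/5-.5+240,(q[1]+.5)/5-.5+110)
    f=lambda p:proj("side",S+p[0]*a+[0,0,p[1]])-uv
    from scipy.optimize import fsolve
    print(q,np.round(fsolve(f,[0,.1]),4))
```

```text
(345, 155) [-0.0248  0.1935]
(380, 175) [-0.0553  0.195 ]
(360, 300) [-0.0451  0.1104]
(338, 262) [-0.0238  0.1247]
(255, 228) [0.0551 0.1088]
(230, 390) [ 0.076 -0.019]
```

>>> apply_moves(
  increments=[
    [0, 0, 0.02, 0, 0, 0, 1],
    [0, 0, 0.03, 0, 0, 0, 1],
    [0, 0, 0.04, 0, 0, 0, 1],
    [0, 0, 0.04, 0, 0, 0, 1],
    [0, 0, 0.04, 0, 0, 0, 1],
    [0.004, 0.02, 0.01, 0, 0, 0, 1],
    [0.004, 0.03, 0, 0, 0, 0, 0],
    [0.004, 0.03, 0, 0, 0, 0, -1],
  ],
)

```text
clock: 5.63
tool_pos: [0.6518, -0.0048, 0.2849]
ee_rot: [179.8, -0.1, 84.1]
force: [1.0, 0.7, 0.0]
gripper_width: 0.268
```

>>> apply_moves(
  increments=[
    [0.002, 0.02, 0, 0, 0, -0.5, -1],
    [0.002, 0.02, 0, 0, 0, 0, -1],
    [0.002, 0.02, 0, 0, 0, 0, -1],
    [0.002, 0.02, 0, 0, 0, 0, -1],
    [0.002, 0.02, 0, 0, 0, 0, -1],
    [0.002, 0.018, 0, 0, 0, 0, -1],
    [0, 0, -0.03, 0, 0, 0, -1],
    [0, 0, -0.03, 0, 0, 0, -1],
  ],
)

```text
clock: 6.3
tool_pos: [0.6645, 0.1161, 0.2239]
ee_rot: [179.7, -0.2, 83.9]
force: [0.7, 0.0, -0.9]
gripper_width: 1.005
```

>>> apply_moves(
  increments=[
    [0, 0, -0.03, 0, 0, 0, -1],
    [0, 0, -0.03, 0, 0, 0, -1],
    [0, 0, -0.02, 0, 0, 0, -1],
    [0, 0, -0.015, 0, 0, 0, -1],
    [0, 0, 0, 0, 0, 0, -1],
    [0, 0, 0, 0, 0, 0, -1],
    [0, 0, 0, 0, 0, 0, -1],
    [0, 0, 0, 0, 0, 0, -1],
  ],
)

```text
clock: 6.97
tool_pos: [0.6643, 0.1136, 0.1292]
ee_rot: [179.8, -0.1, 83.7]
force: [0.2, -0.5, 0.2]
gripper_width: 0.999
```

Good position, 0.059 m above the grasp. Descend, then take a look before gripping.

>>> apply_moves(
  increments=[
    [0, 0, -0.02, 0, 0, 0, -1],
    [0, 0, -0.02, 0, 0, 0, -1],
    [0, 0, -0.012, 0, 0, 0, -1],
    [0, 0.001, -0.007, 0, 0, 0, -1],
    [0, 0, 0, 0, 0, 0, -1],
    [0, 0, 0, 0, 0, 0, -1],
    [0, 0, 0, 0, 0, 0, -1],
    [0, 0, 0, 0, 0, 0, -1],
  ],
)

```text
clock: 7.63
tool_pos: [0.664, 0.1145, 0.0696]
ee_rot: [179.9, -0.0, 83.7]
force: [-0.4, 0.9, -0.3]
gripper_width: 0.998
```

Run:
```python
from h import *
print(get_obs()["tool_pos"],get_obs()["force"]);snap("side","grip0",(240,110,380,230),5)
```

```text
[0.66396735 0.11453775 0.06959812] [-0.43955897  0.9099851  -0.34272296]
```

View pics/grip0.png

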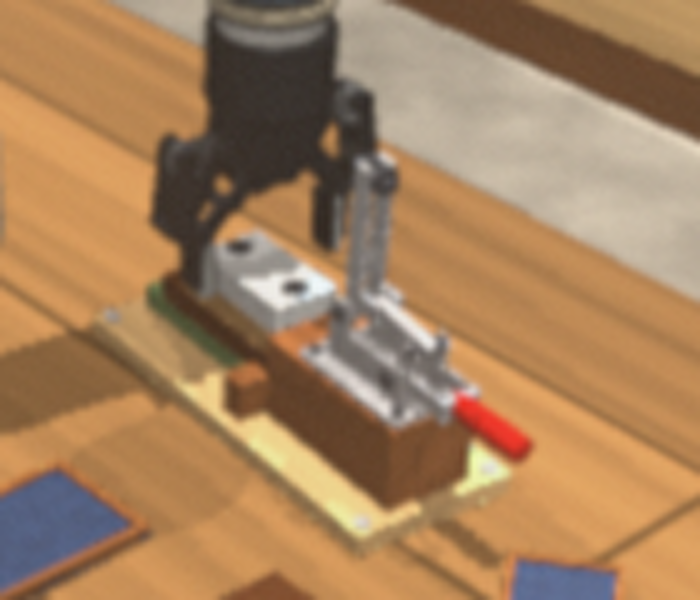

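Fingers straddle the guide; clear of the raised arm. Close.

>>> apply_moves(
  increments=[
    [0, 0, 0, 0, 0, 0, -0.5],
    [0, 0, 0, 0, 0, 0, -0.2],
    [0, 0, 0, 0, 0, 0, 0],
    [0, 0, 0, 0, 0, 0, 0.3],
    [0, 0, 0, 0, 0, 0, 0.6],
    [0, 0, 0, 0, 0, 0, 1],
    [0, 0, 0, 0, 0, 0, 1],
    [0, 0, 0, 0, 0, 0, 1],
  ],
  force=40,
)

```text
clock: 8.35
tool_pos: [0.6635, 0.1145, 0.0688]
ee_rot: [179.9, -0.0, 83.7]
force: [0.7, 0.5, 3.0]
gripper_width: 0.504
```

>>> apply_moves(
  increments=[
    [0, 0, 0, 0, 0, 0, 1],
    [0, 0, 0.003, 0, 0, 0, 1],
    [0, 0, 0.005, 0, 0, 0, 1],
    [0, 0, 0.01, 0, 0, 0, 1],
    [0, 0, 0.01, 0, 0, 0, 1],
    [0, 0, 0.01, 0, 0, 0, 1],
    [0, 0, 0, 0, 0, 0, 1],
    [0, 0, 0, 0, 0, 0, 1],
  ],
)

```text
clock: 9.02
tool_pos: [0.6637, 0.1146, 0.1076]
ee_rot: [179.9, -0.0, 83.7]
force: [-0.8, 0.4, -2.1]
gripper_width: 0.505
```

Run:
```python
from h import *
print(get_obs()["tool_pos"],get_obs()["force"]);snap("side","grip1",(240,110,380,230),5)
```

```text
[0.66371256 0.11457346 0.10760868] [-0.80604577  0.39252138 -2.13572903]
```

View pics/grip1.png

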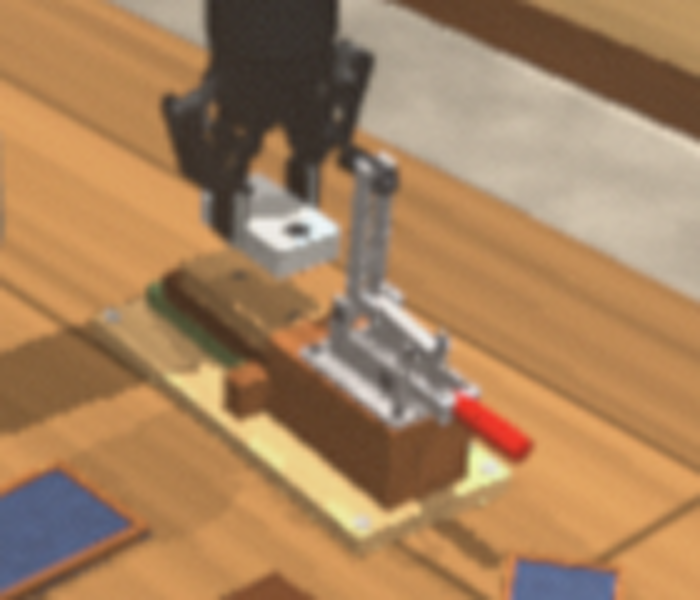

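The guide alone is held level at (285,240), the pale rail stays put. Carry to the tray.

>>> apply_moves(
  increments=[
    [0, 0, 0.03, 0, 0, 0, 1],
    [-0.01, 0, 0.03, 0, 0, 0, 1],
    [-0.015, -0.003, 0.02, 0, 0, -6, 1],
    [-0.018, -0.003, 0.01, 0, 0, -6.5, 1],
    [-0.018, -0.003, 0, 0, 0, -6.5, 1],
    [-0.018, -0.003, 0, 0, 0, -6.5, 1],
    [-0.018, -0.003, 0, 0, 0, -6.5, 1],
    [-0.018, -0.003, 0, 0, 0, -6.5, 1],
  ],
)

```text
clock: 9.73
tool_pos: [0.5467, 0.0963, 0.1958]
ee_rot: [-180.0, 0.0, 44.9]
force: [-0.2, -0.1, -2.6]
gripper_width: 0.502
```

>>> apply_moves(
  increments=[
    [-0.018, -0.003, 0, 0, 0, -6.5, 1],
    [-0.018, -0.003, -0.01, 0, 0, -6.5, 1],
    [-0.018, -0.003, -0.01, 0, 0, -6.5, 1],
    [-0.015, -0.003, -0.02, 0, 0, -6.5, 1],
    [-0.01, -0.003, -0.02, 0, 0, -6.5, 1],
    [-0.008, 0, -0.02, 0, 0, -6.5, 1],
    [-0.003, 0, -0.02, 0, 0, -6.5, 1],
    [0, 0, 0, 0, 0, 0, 1],
  ],
)

```text
clock: 10.4
tool_pos: [0.4541, 0.0811, 0.0933]
ee_rot: [179.8, 0.5, -0.4]
force: [0.2, 0.2, -2.4]
gripper_width: 0.507
```

>>> apply_moves(
  increments=[
    [0, 0, 0, 0, 0, 0, 1],
    [0, 0, 0, 0, 0, 0, 1],
    [0, 0, 0, 0, 0, 0, 1],
    [0, 0, 0, 0, 0, 0, 1],
    [0, 0, 0, 0, 0, 0, 1],
    [0, 0, 0, 0, 0, 0, 1],
    [0, 0, 0, 0, 0, 0, 1],
    [0, 0, 0, 0, 0, 0, 1],
  ],
)

```text
clock: 11.07
tool_pos: [0.4582, 0.0815, 0.0965]
ee_rot: [-180.0, -0.0, -0.3]
force: [0.0, -0.4, -2.6]
gripper_width: 0.508
```

>>> apply_moves(
  increments=[
    [0.0005, 0, -0.02, 0, 0, 0, 1],
    [0, 0, -0.02, 0, 0, 0, 1],
    [0, 0, -0.02, 0, 0, 0, 1],
    [0, 0, -0.012, 0, 0, 0, 1],
    [0, 0, -0.007, 0, 0, 0, 1],
    [0, 0, -0.003, 0, 0, 0, 1],
    [0, 0, 0, 0, 0, 0, 1],
    [0, 0, 0, 0, 0, 0, 1],
  ],
)

```text
clock: 11.73
tool_pos: [0.4592, 0.0815, 0.0148]
ee_rot: [-180.0, -0.1, -0.3]
force: [0.4, -0.2, -1.1]
gripper_width: 0.504
```

>>> apply_moves(
  increments=[
    [0, 0, 0, 0, 0, 0, 1],
    [0, 0, -0.001, 0, 0, 0, 1],
    [0, 0, -0.001, 0, 0, 0, 1],
    [0, 0, -0.001, 0, 0, 0, 1],
    [0, 0, 0, 0, 0, 0, 1],
    [0, 0, 0, 0, 0, 0, 1],
    [0, 0, 0, 0, 0, 0, 1],
    [0, 0, 0, 0, 0, 0, 1],
  ],
)

```text
clock: 12.4
tool_pos: [0.4586, 0.0815, 0.0113]
ee_rot: [180.0, -0.0, -0.3]
force: [0.4, -0.5, -2.1]
gripper_width: 0.5
```

>>> apply_moves(
  increments=[
    [0, 0, -0.001, 0, 0, 0, 1],
    [0, 0, -0.001, 0, 0, 0, 1],
    [0, 0, 0, 0, 0, 0, 1],
    [0, 0, 0, 0, 0, 0, 1],
    [0, 0, 0, 0, 0, 0, 0.1],
    [0, 0, 0, 0, 0, 0, -0.1],
    [0, 0, 0, 0, 0, 0, -0.3],
    [0, 0, 0, 0, 0, 0, -0.6],
  ],
)

```text
clock: 13.07
tool_pos: [0.4589, 0.0815, 0.0095]
ee_rot: [-180.0, -0.0, -0.3]
force: [0.2, 0.1, -0.6]
gripper_width: 0.775
```

>>> apply_moves(
  increments=[
    [0, 0, 0, 0, 0, 0, -1],
    [0, 0, 0, 0, 0, 0, -1],
    [0, 0, 0.02, 0, 0, 0, -1],
    [0, 0, 0.03, 0, 0, 0, -1],
    [0, 0, 0.04, 0, 0, 0, -1],
    [0, 0, 0.04, 0, 0, 0, -1],
    [0, 0, 0.04, 0, 0, 0, -1],
    [0.01, 0, 0.02, 0, 0, 6, -1],
  ],
)

```text
clock: 13.73
tool_pos: [0.469, 0.0814, 0.2031]
ee_rot: [-179.8, -0.2, 5.8]
force: [1.3, 0.1, -0.0]
gripper_width: 0.994
```

>>> apply_moves(
  increments=[
    [0.02, 0.004, 0, 0, 0, 6.5, -1],
    [0.02, 0.004, 0, 0, 0, 6.5, -1],
    [0.02, 0.004, 0, 0, 0, 6.5, -1],
    [0.02, 0.004, 0, 0, 0, 6.5, -1],
    [0.02, 0.005, 0, 0, 0, 6.5, -1],
    [0.02, 0.005, 0, 0, 0, 6.5, -1],
    [0.02, 0.004, 0, 0, 0, 6.5, -1],
    [0.02, 0.004, 0, 0, 0, 6.5, -1],
  ],
)

```text
clock: 14.4
tool_pos: [0.6293, 0.1157, 0.199]
ee_rot: [-180.0, 0.0, 58.1]
force: [0.6, 0.6, -0.4]
gripper_width: 1.002
```

Run:
```python
from h import *
print(get_obs()["tool_pos"],get_obs()["ee_rot"]);snap("top","tray1",(125,75,405,255),2.85);
```

```text
[0.62927404 0.11572739 0.19900406] [-1.79970162e+02  1.64210728e-02  5.80600854e+01]
```

View pics/tray1.png

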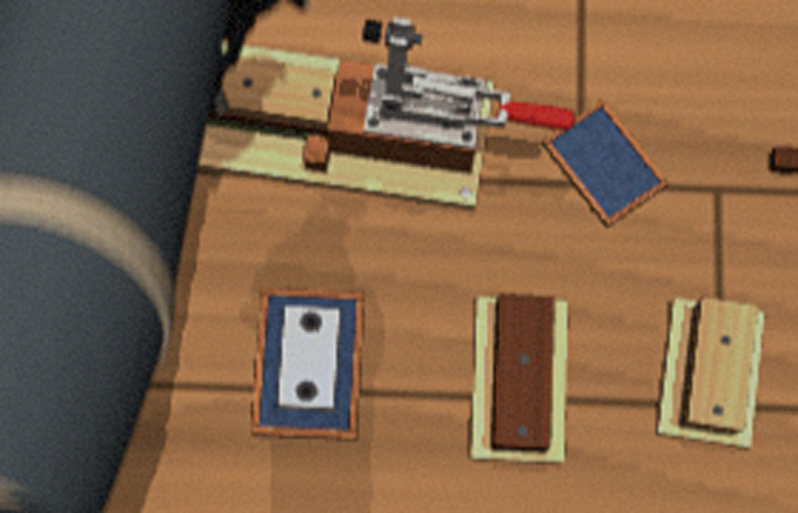

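Guide lies centred and straight in its tray (310,357); clamp still open. Next the pale rail.

>>> apply_moves(
  increments=[
    [0.009, 0.001, 0, 0, 0, 6.4, -1],
    [0.009, 0.001, 0, 0, 0, 6.4, -1],
    [0.009, 0.001, 0, 0, 0, 6.4, -1],
    [0.008, 0.001, 0, 0, 0, 6.4, -1],
    [0, 0, -0.02, 0, 0, 0, -1],
    [0, 0, -0.02, 0, 0, 0, -1],
    [0, 0, -0.02, 0, 0, 0, -1],
    [0, 0, -0.02, 0, 0, 0, -1],
  ],
)

```text
clock: 15.12
tool_pos: [0.6633, 0.1193, 0.1183]
ee_rot: [-180.0, 0.0, 83.3]
force: [0.1, -0.4, 0.2]
gripper_width: 1.001
```

>>> apply_moves(
  increments=[
    [0, 0, 0, 0, 0, 0, -1],
    [0, 0, 0, 0, 0, 0, -1],
    [0, 0, 0, 0, 0, 0, -1],
    [0, 0, 0, 0, 0, 0, -1],
    [0, 0, 0, 0, 0, 0, -1],
    [0, 0, 0, 0, 0, 0, -1],
    [0, 0, 0, 0, 0, 0, -1],
    [0, 0, 0, 0, 0, 0, -1],
  ],
)

```text
clock: 15.78
tool_pos: [0.6637, 0.1196, 0.1198]
ee_rot: [180.0, -0.0, 83.3]
force: [0.4, 0.5, -0.7]
gripper_width: 0.999
```

Down 0.068 m, with small corrections.

>>> apply_moves(
  increments=[
    [0.001, 0, -0.02, 0, 0, 0.3, -1],
    [0, 0, -0.02, 0, 0, 0, -1],
    [0, 0, -0.015, 0, 0, 0, -1],
    [0, 0, -0.009, 0, 0, 0, -1],
    [0, 0, -0.004, 0, 0, 0, -1],
    [0, 0, 0, 0, 0, 0, -1],
    [0, 0, 0, 0, 0, 0, -1],
    [0, 0, 0, 0, 0, 0, -1],
  ],
)

```text
clock: 16.45
tool_pos: [0.6655, 0.1195, 0.0525]
ee_rot: [179.9, -0.0, 83.6]
force: [-0.2, -0.3, -0.7]
gripper_width: 1.001
```

>>> apply_moves(
  increments=[
    [0, 0, 0, 0, 0, 0, -0.5],
    [0, 0, 0, 0, 0, 0, -0.2],
    [0, 0, 0, 0, 0, 0, 0],
    [0, 0, 0, 0, 0, 0, 0.3],
    [0, 0, 0, 0, 0, 0, 0.6],
    [0, 0, 0, 0, 0, 0, 1],
    [0, 0, 0, 0, 0, 0, 1],
    [0, 0, 0, 0, 0, 0, 1],
  ],
  force=30,
)

```text
clock: 17.12
tool_pos: [0.665, 0.1195, 0.052]
ee_rot: [179.9, -0.0, 83.6]
force: [-0.1, -0.7, 5.3]
gripper_width: 0.508
```

>>> apply_moves(
  increments=[
    [0, 0, 0, 0, 0, 0, 1],
    [0, 0, 0.003, 0, 0, 0, 1],
    [0, 0, 0.005, 0, 0, 0, 1],
    [0, 0, 0.01, 0, 0, 0, 1],
    [0, 0, 0.02, 0, 0, 0, 1],
    [0, 0, 0.02, 0, 0, 0, 1],
    [0, 0, 0.0, 0, 0, 0, 1],
    [0, 0, 0, 0, 0, 0, 1],
  ],
)

```text
clock: 17.78
tool_pos: [0.6654, 0.1196, 0.1109]
ee_rot: [179.8, -0.1, 83.6]
force: [0.2, -0.3, -1.3]
gripper_width: 0.506
```

Run:
```python
from h import *
print(get_obs()["tool_pos"],get_obs()["force"]);snap("side","grip2",(200,90,400,240),4)
```

```text
[0.6654105  0.11958897 0.1109318 ] [ 0.21941233 -0.28297682 -1.33742037]
```

View pics/grip2.png

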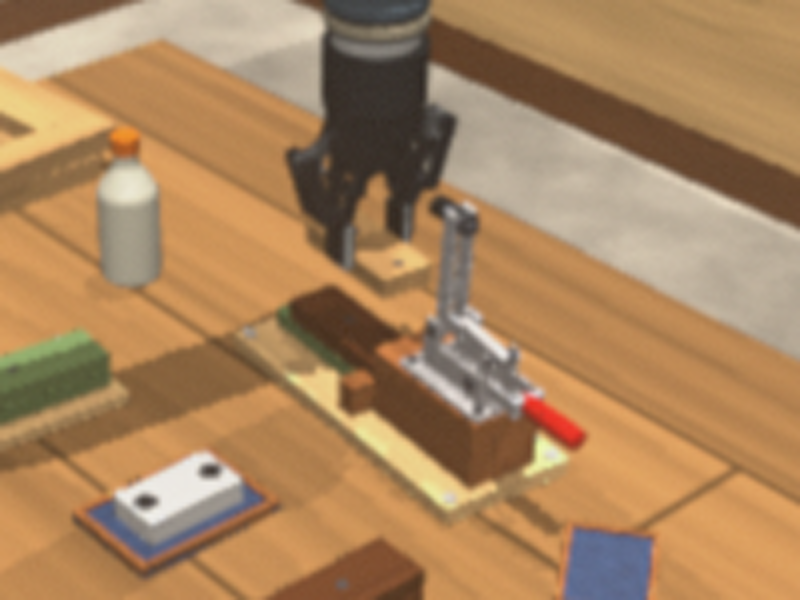

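Pale rail alone is held level; dark rail remains. Carry to the pale pile.

>>> apply_moves(
  increments=[
    [0, 0, 0.02, 0, 0, 0, 1],
    [-0.015, 0, 0.02, 0, 0, 0, 1],
    [-0.025, -0.005, 0, 0, 0, -6.4, 1],
    [-0.025, -0.005, 0, 0, 0, -6.4, 1],
    [-0.025, -0.005, 0, 0, 0, -6.4, 1],
    [-0.025, -0.005, 0, 0, 0, -6.4, 1],
    [-0.025, -0.005, 0, 0, 0, -6.4, 1],
    [-0.025, -0.005, 0, 0, 0, -6.4, 1],
  ],
)

```text
clock: 18.5
tool_pos: [0.4973, 0.0891, 0.1481]
ee_rot: [-179.9, 0.1, 44.9]
force: [0.2, 0.8, -0.4]
gripper_width: 0.507
```

>>> apply_moves(
  increments=[
    [-0.005, -0.035, 0, 0, 0, -6.4, 1],
    [-0.005, -0.035, 0, 0, 0, -6.4, 1],
    [-0.005, -0.035, 0, 0, 0, -6.4, 1],
    [-0.005, -0.035, 0, 0, 0, -6.4, 1],
    [-0.005, -0.035, 0, 0, 0, -6.4, 1],
    [-0.005, -0.035, 0, 0, 0, -6.4, 1],
    [-0.005, -0.035, 0, 0, 0, -6.4, 1],
    [-0.005, -0.035, 0, 0, 0, -6.4, 1],
  ],
)

```text
clock: 19.17
tool_pos: [0.4583, -0.1915, 0.1486]
ee_rot: [-180.0, 0.1, -6.3]
force: [0.5, -0.3, -0.1]
gripper_width: 0.505
```

>>> apply_moves(
  increments=[
    [-0.002, -0.02, -0.01, 0, 0, 0, 1],
    [-0.001, -0.02, -0.01, 0, 0, 0, 1],
    [0, -0.012, -0.02, 0, 0, 0, 1],
    [0, 0, -0.01, 0, 0, 0, 1],
    [0, 0, 0, 0, 0, 0, 1],
    [0, 0, 0, 0, 0, 0, 1],
    [0, 0, 0, 0, 0, 0, 1],
    [0, 0, 0, 0, 0, 0, 1],
  ],
)

```text
clock: 19.83
tool_pos: [0.4573, -0.2417, 0.0999]
ee_rot: [-180.0, -0.1, -5.9]
force: [-0.0, -0.0, 0.3]
gripper_width: 0.506
```

>>> apply_moves(
  increments=[
    [0, 0, -0.018, 0, 0, -0.4, 1],
    [0, 0, -0.014, 0, 0, 0, 1],
    [0, 0, -0.009, 0, 0, 0, 1],
    [0, 0, -0.005, 0, 0, 0, 1],
    [0, 0, -0.002, 0, 0, 0, 1],
    [0, 0, -0.001, 0, 0, 0, 1],
    [0, 0, 0, 0, 0, 0, 1],
    [0, 0, 0, 0, 0, 0, 1],
  ],
)

```text
clock: 20.5
tool_pos: [0.457, -0.2428, 0.0509]
ee_rot: [180.0, -0.1, -6.4]
force: [0.2, -0.5, -1.2]
gripper_width: 0.504
```

>>> apply_moves(
  increments=[
    [0, 0, -0.001, 0, 0, 0, 1],
    [0, 0, 0, 0, 0, 0, 1],
    [0, 0, 0, 0, 0, 0, 0.1],
    [0, 0, 0, 0, 0, 0, -0.1],
    [0, 0, 0, 0, 0, 0, -0.3],
    [0, 0, 0, 0, 0, 0, -0.6],
    [0, 0, 0, 0, 0, 0, -1],
    [0, 0, 0, 0, 0, 0, -1],
  ],
)

```text
clock: 21.17
tool_pos: [0.4565, -0.2424, 0.0492]
ee_rot: [180.0, 0.0, -6.4]
force: [0.3, -0.5, 0.2]
gripper_width: 0.996
```

>>> apply_moves(
  increments=[
    [0, 0, 0.01, 0, 0, 0, -1],
    [0, 0, 0.03, 0, 0, 0, -1],
    [0, 0, 0.03, 0, 0, 0, -1],
    [0, 0, 0.03, 0, 0, 0, -1],
    [0.005, 0.035, 0.02, 0, 0, 6.4, -1],
    [0.005, 0.035, 0, 0, 0, 6.4, -1],
    [0.005, 0.035, 0, 0, 0, 6.4, -1],
    [0.005, 0.035, 0, 0, 0, 6.4, -1],
  ],
)

```text
clock: 21.83
tool_pos: [0.4768, -0.1012, 0.1706]
ee_rot: [180.0, -0.1, 19.5]
force: [1.0, -0.4, -0.2]
gripper_width: 1.001
```

>>> apply_moves(
  increments=[
    [0.005, 0.038, 0, 0, 0, 6.4, -1],
    [0.005, 0.038, 0, 0, 0, 6.4, -1],
    [0.005, 0.038, 0, 0, 0, 6.4, -1],
    [0.005, 0.038, 0, 0, 0, 6.4, -1],
    [0.005, 0.038, 0, 0, 0, 6.4, -1],
    [0.02, 0.03, 0, 0, 0, 6.4, -1],
    [0.03, 0.01, 0, 0, 0, 6.4, -1],
    [0.03, 0, 0, 0, 0, 6.4, -1],
  ],
)

```text
clock: 22.5
tool_pos: [0.5818, 0.1329, 0.1697]
ee_rot: [-179.9, -0.1, 71.2]
force: [1.0, 0.3, 0.6]
gripper_width: 1.001
```

Run:
```python
from h import *
print(get_obs()["tool_pos"],get_obs()["ee_rot"]);snap("top","pale1",(125,75,405,255),2.85);
```

```text
[0.58176984 0.13286736 0.16973911] [-1.79946902e+02 -1.09552513e-01  7.11945305e+01]
```

View pics/pale1.png

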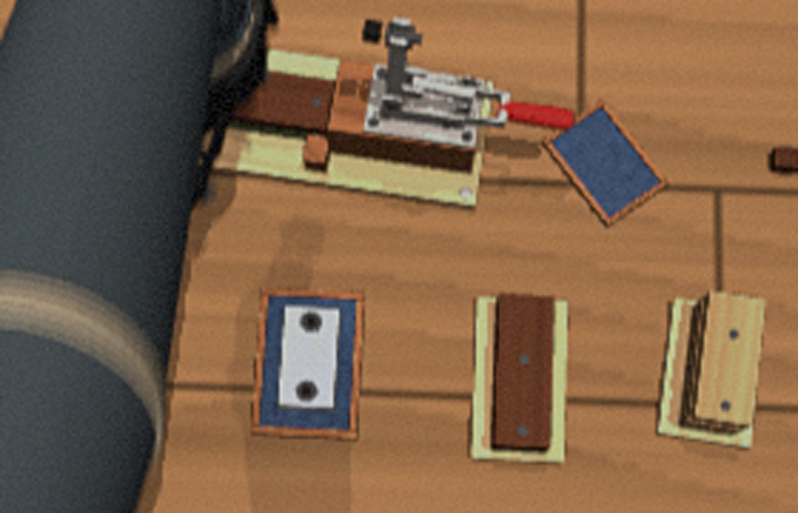

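Pale rail sits squarely on its pile (733,360). Next the dark rail.

>>> apply_moves(
  increments=[
    [0.02, -0.001, 0, 0, 0, 4, -1],
    [0.02, -0.001, 0, 0, 0, 4, -1],
    [0.02, -0.001, 0, 0, 0, 4.4, -1],
    [0.02, -0.001, 0, 0, 0, 0, -1],
    [0.004, 0, -0.01, 0, 0, 0, -1],
    [0, 0, -0.02, 0, 0, 0, -1],
    [0, 0, -0.02, 0, 0, 0, -1],
    [0, 0, -0.02, 0, 0, 0, -1],
  ],
)

```text
clock: 23.22
tool_pos: [0.6647, 0.123, 0.0985]
ee_rot: [-180.0, 0.0, 82.8]
force: [-0.9, -0.7, -0.2]
gripper_width: 0.999
```

>>> apply_moves(
  increments=[
    [0, 0, 0, 0, 0, 0, -1],
    [0, 0, 0, 0, 0, 0, -1],
    [0, 0, 0, 0, 0, 0, -1],
    [0, 0, 0, 0, 0, 0, -1],
    [0, 0, 0, 0, 0, 0, -1],
    [0, 0, 0, 0, 0, 0, -1],
    [0, 0, 0, 0, 0, 0, -1],
    [0, 0, 0, 0, 0, 0, -1],
  ],
)

```text
clock: 23.88
tool_pos: [0.6657, 0.1235, 0.0998]
ee_rot: [180.0, -0.0, 82.8]
force: [0.1, 0.5, -0.9]
gripper_width: 1.003
```

Fix +0.0055 in y, +0.8° yaw, and descend 0.066.

>>> apply_moves(
  increments=[
    [0, 0.0055, -0.01, 0, 0, 0.8, -1],
    [0, 0, -0.02, 0, 0, 0, -1],
    [0, 0, -0.018, 0, 0, 0, -1],
    [0, 0, -0.012, 0, 0, 0, -1],
    [0, 0, -0.006, 0, 0, 0, -1],
    [0, 0, 0, 0, 0, 0, -1],
    [0, 0, 0, 0, 0, 0, -1],
    [0, 0, 0, 0, 0, 0, -1],
  ],
)

```text
clock: 24.55
tool_pos: [0.6664, 0.129, 0.0342]
ee_rot: [179.9, -0.0, 83.6]
force: [0.1, -1.0, 0.6]
gripper_width: 0.997
```

>>> apply_moves(
  increments=[
    [0, 0, 0, 0, 0, 0, -0.5],
    [0, 0, 0, 0, 0, 0, -0.2],
    [0, 0, 0, 0, 0, 0, 0],
    [0, 0, 0, 0, 0, 0, 0.3],
    [0, 0, 0, 0, 0, 0, 0.6],
    [0, 0, 0, 0, 0, 0, 1],
    [0, 0, 0, 0, 0, 0, 1],
    [0, 0, 0, 0, 0, 0, 1],
  ],
)

```text
clock: 25.22
tool_pos: [0.666, 0.1291, 0.034]
ee_rot: [179.9, -0.0, 83.6]
force: [-0.3, 0.5, 6.0]
gripper_width: 0.507
```

>>> apply_moves(
  increments=[
    [0, 0, 0, 0, 0, 0, 1],
    [0, 0, 0.003, 0, 0, 0, 1],
    [0, 0, 0.005, 0, 0, 0, 1],
    [0, 0, 0.01, 0, 0, 0, 1],
    [0, 0, 0.02, 0, 0, 0, 1],
    [0, 0, 0.03, 0, 0, 0, 1],
    [0, 0, 0.0, 0, 0, 0, 1],
    [0, 0, 0, 0, 0, 0, 1],
  ],
)

```text
clock: 25.88
tool_pos: [0.667, 0.1291, 0.1039]
ee_rot: [179.8, -0.1, 83.6]
force: [-0.1, 0.0, -1.6]
gripper_width: 0.507
```

Run:
```python
from h import *
print(get_obs()["tool_pos"],get_obs()["force"]);snap("side","grip3",(200,90,400,240),4)
```

```text
[0.66704265 0.1290765  0.10392646] [-0.13925521  0.04177679 -1.60860796]
```

View pics/grip3.png

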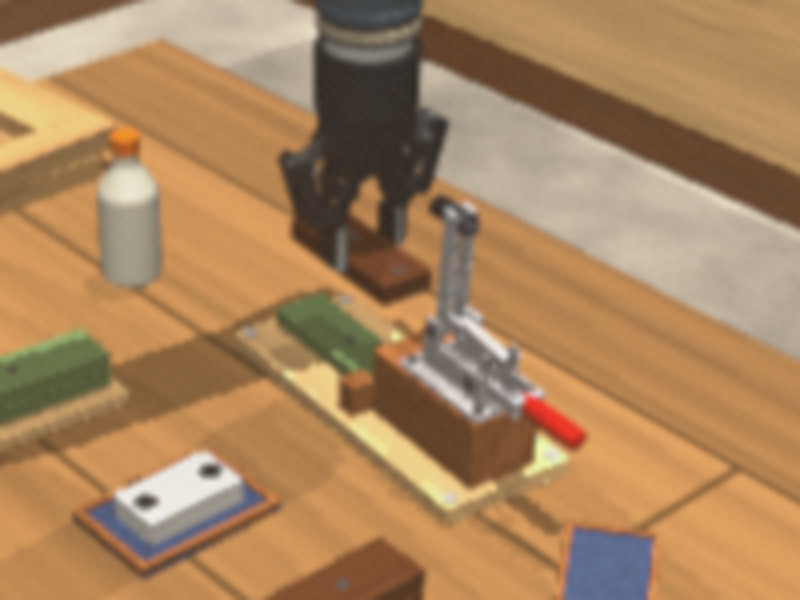

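Dark rail alone is held; green board remains at (325,330). Carry to the dark pile.

>>> apply_moves(
  increments=[
    [0, 0, 0.02, 0, 0, 0, 1],
    [-0.015, 0, 0.03, 0, 0, 0, 1],
    [-0.025, -0.005, 0, 0, 0, -6, 1],
    [-0.025, -0.005, 0, 0, 0, -6, 1],
    [-0.025, -0.005, 0, 0, 0, -6, 1],
    [-0.025, -0.005, 0, 0, 0, -6, 1],
    [-0.025, -0.005, 0, 0, 0, -6, 1],
    [-0.025, -0.005, 0, 0, 0, -6, 1],
  ],
)

```text
clock: 26.6
tool_pos: [0.4983, 0.0986, 0.1502]
ee_rot: [-179.9, 0.1, 47.3]
force: [-0.4, -0.7, -0.7]
gripper_width: 0.503
```

>>> apply_moves(
  increments=[
    [-0.01, -0.03, 0, 0, 0, -6, 1],
    [-0.01, -0.03, 0, 0, 0, -6, 1],
    [-0.01, -0.03, 0, 0, 0, -6, 1],
    [-0.01, -0.03, 0, 0, 0, -6, 1],
    [-0.01, -0.03, 0, 0, 0, -6, 1],
    [-0.005, -0.02, -0.01, 0, 0, -6, 1],
    [-0.001, -0.01, -0.01, 0, 0, -6, 1],
    [0, -0.006, -0.01, 0, 0, -6, 1],
  ],
)

```text
clock: 27.27
tool_pos: [0.4431, -0.0886, 0.1206]
ee_rot: [-180.0, 0.1, -0.8]
force: [0.8, 0.7, 0.0]
gripper_width: 0.507
```

>>> apply_moves(
  increments=[
    [0, 0, -0.02, 0, 0, 0, 1],
    [0, 0, -0.01, 0, 0, 0, 1],
    [0, 0, 0, 0, 0, 0, 1],
    [0, 0, 0, 0, 0, 0, 1],
    [0, 0, 0, 0, 0, 0, 1],
    [0, 0, 0, 0, 0, 0, 1],
    [0, 0, 0, 0, 0, 0, 1],
    [0, 0, 0, 0, 0, 0, 1],
  ],
)

```text
clock: 27.93
tool_pos: [0.445, -0.0869, 0.0919]
ee_rot: [-180.0, -0.1, -0.3]
force: [-0.7, 0.4, -0.9]
gripper_width: 0.503
```

>>> apply_moves(
  increments=[
    [0.001, -0.0005, -0.013, 0, 0, 0, 1],
    [0, 0, -0.012, 0, 0, 0, 1],
    [0, 0, -0.008, 0, 0, 0, 1],
    [0, 0, -0.005, 0, 0, 0, 1],
    [0, 0, -0.002, 0, 0, 0, 1],
    [0, 0, -0.001, 0, 0, 0, 1],
    [0, 0, 0, 0, 0, 0, 1],
    [0, 0, 0, 0, 0, 0, 1],
  ],
)

```text
clock: 28.6
tool_pos: [0.4459, -0.0876, 0.0507]
ee_rot: [180.0, -0.0, -0.4]
force: [0.1, 0.3, -0.1]
gripper_width: 0.506
```

>>> apply_moves(
  increments=[
    [0, 0, -0.001, 0, 0, 0, 1],
    [0, 0, 0, 0, 0, 0, 1],
    [0, 0, 0, 0, 0, 0, 0.1],
    [0, 0, 0, 0, 0, 0, -0.1],
    [0, 0, 0, 0, 0, 0, -0.3],
    [0, 0, 0, 0, 0, 0, -0.6],
    [0, 0, 0, 0, 0, 0, -1],
    [0, 0, 0, 0, 0, 0, -1],
  ],
)

```text
clock: 29.27
tool_pos: [0.4455, -0.0875, 0.0493]
ee_rot: [180.0, 0.0, -0.4]
force: [-0.5, -0.2, -0.4]
gripper_width: 0.999
```

>>> apply_moves(
  increments=[
    [0, 0, 0.01, 0, 0, 0, -1],
    [0, 0, 0.03, 0, 0, 0, -1],
    [0, 0, 0.03, 0, 0, 0, -1],
    [0, 0, 0.03, 0, 0, 0, -1],
    [0.005, 0.035, 0.02, 0, 0, 6.4, -1],
    [0.005, 0.035, 0, 0, 0, 6.4, -1],
    [0.005, 0.035, 0, 0, 0, 6.4, -1],
    [0.005, 0.035, 0, 0, 0, 6.4, -1],
  ],
)

```text
clock: 29.93
tool_pos: [0.4658, 0.0541, 0.1707]
ee_rot: [-180.0, -0.1, 25.5]
force: [0.3, -0.0, -1.0]
gripper_width: 1.005
```

>>> apply_moves(
  increments=[
    [0.005, 0.035, 0, 0, 0, 6.4, -1],
    [0.02, 0.03, 0, 0, 0, 6.4, -1],
    [0.03, 0.015, 0, 0, 0, 6.4, -1],
    [0.03, 0.005, 0, 0, 0, 6.4, -1],
    [0.03, 0.005, 0, 0, 0, 6.4, -1],
    [0.03, 0, 0, 0, 0, 6.4, -1],
    [0.03, 0, 0, 0, 0, 6.4, -1],
    [0.025, 0, 0, 0, 0, 6.4, -1],
  ],
)

```text
clock: 30.6
tool_pos: [0.6674, 0.1423, 0.1698]
ee_rot: [179.9, 0.0, 76.7]
force: [0.3, 0.3, -0.3]
gripper_width: 1.001
```

Run:
```python
from h import *
print(get_obs()["tool_pos"],get_obs()["ee_rot"]);snap("top","dark1",(125,75,405,255),2.85);
```

```text
[0.6674225  0.14228772 0.16981597] [1.79934962e+02 4.90544613e-02 7.67397568e+01]
```

View pics/dark1.png

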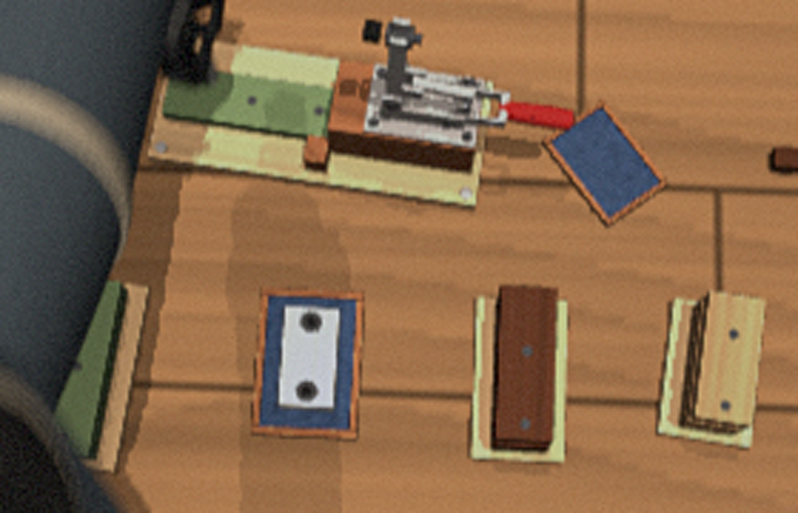

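Dark rail is square on its pile (526,368). Next the green board.

>>> apply_moves(
  increments=[
    [0, -0.003, 0, 0, 0, 4, -1],
    [0, 0, 0, 0, 0, 2.9, -1],
    [0, 0, -0.02, 0, 0, 0, -1],
    [0, 0, -0.03, 0, 0, 0, -1],
    [0, 0, -0.03, 0, 0, 0, -1],
    [0, 0, -0.02, 0, 0, 0, -1],
    [0, 0, 0, 0, 0, 0, -1],
    [0, 0, 0, 0, 0, 0, -1],
  ],
)

```text
clock: 31.32
tool_pos: [0.665, 0.1392, 0.0691]
ee_rot: [-179.9, 0.1, 83.3]
force: [0.4, -0.3, 1.0]
gripper_width: 1.001
```

>>> apply_moves(
  increments=[
    [0, 0, 0, 0, 0, 0, -1],
    [0, 0, 0, 0, 0, 0, -1],
    [0, 0, 0, 0, 0, 0, -1],
    [0, 0, 0, 0, 0, 0, -1],
    [0, 0, 0, 0, 0, 0, -1],
    [0, 0, 0, 0, 0, 0, -1],
    [0, 0, 0, 0, 0, 0, -1],
    [0, 0, 0, 0, 0, 0, -1],
  ],
)

```text
clock: 31.98
tool_pos: [0.6656, 0.1395, 0.0694]
ee_rot: [180.0, -0.0, 83.3]
force: [0.1, 0.8, 1.6]
gripper_width: 1.002
```

>>> apply_moves(
  increments=[
    [0.001, 0, -0.018, 0, 0, 0.3, -1],
    [0, 0, -0.015, 0, 0, 0, -1],
    [0, 0, -0.01, 0, 0, 0, -1],
    [0, 0, -0.005, 0, 0, 0, -1],
    [0, 0, -0.002, 0, 0, 0, -1],
    [0, 0, 0, 0, 0, 0, -1],
    [0, 0, 0, 0, 0, 0, -1],
    [0, 0, 0, 0, 0, 0, -1],
  ],
)

```text
clock: 32.65
tool_pos: [0.6672, 0.1395, 0.0201]
ee_rot: [179.9, -0.0, 83.6]
force: [-0.1, 0.4, 0.8]
gripper_width: 1.005
```

>>> apply_moves(
  increments=[
    [0, 0, 0, 0, 0, 0, -0.5],
    [0, 0, 0, 0, 0, 0, -0.2],
    [0, 0, 0, 0, 0, 0, 0],
    [0, 0, 0, 0, 0, 0, 0.3],
    [0, 0, 0, 0, 0, 0, 0.6],
    [0, 0, 0, 0, 0, 0, 1],
    [0, 0, 0, 0, 0, 0, 1],
    [0, 0, 0, 0, 0, 0, 1],
  ],
)

```text
clock: 33.32
tool_pos: [0.667, 0.1395, 0.0198]
ee_rot: [180.0, -0.0, 83.6]
force: [-1.6, -0.0, 3.8]
gripper_width: 0.505
```

>>> apply_moves(
  increments=[
    [0, 0, 0, 0, 0, 0, 1],
    [0, 0, 0.003, 0, 0, 0, 1],
    [0, 0, 0.005, 0, 0, 0, 1],
    [0, 0, 0.01, 0, 0, 0, 1],
    [0, 0, 0.02, 0, 0, 0, 1],
    [0, 0, 0.03, 0, 0, 0, 1],
    [0, 0, 0.0, 0, 0, 0, 1],
    [0, 0, 0, 0, 0, 0, 1],
  ],
)

```text
clock: 33.98
tool_pos: [0.668, 0.1396, 0.09]
ee_rot: [179.8, -0.1, 83.6]
force: [-1.0, 0.0, -2.4]
gripper_width: 0.506
```

Run:
```python
from h import *
print(get_obs()["tool_pos"],get_obs()["force"]);snap("side","grip4",(200,90,400,240),4)
```

```text
[0.66802643 0.13959888 0.08996578] [-0.98092388  0.04118025 -2.35406003]
```

View pics/grip4.png

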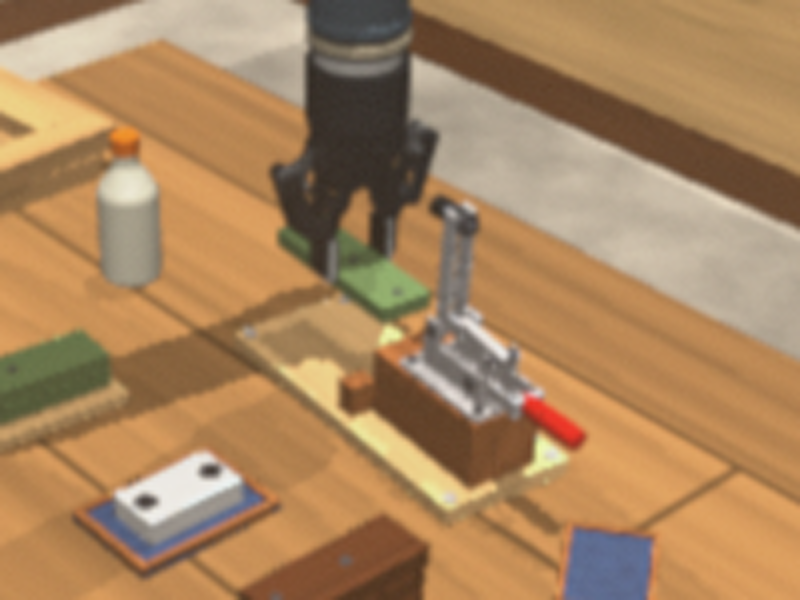

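Green board alone is held, level. Refine the green pile's pose from the first picture and check joint 7.

Run:
```python
from m import *
print(np.round(get_obs()["joint_positions"],1))
im=cv2.imread("pics/top1_full.png") 
im=cv2.resize(im,None,fx=4,fy=4,interpolation=cv2.INTER_CUBIC)
h=cv2.cvtColor(im,cv2.COLOR_BGR2HSV);x0,y0=520,660;c=h[y0:980,x0:740]
m=((c[...,0]>38)&(c[...,0]<75)&(c[...,1]>70)&(c[...,2]>70)).astype(np.uint8)
m=cv2.morphologyEx(m,cv2.MORPH_OPEN,np.ones((9,9)))
k=max(cv2.findContours(m,0,2)[0],key=cv2.contourArea)
q=(k[:,0]+[x0,y0]+.5)/4-.5
w=np.array([ray("top",p,.04)[:2] for p in q],np.float32)
print(cv2.minAreaRect(w*1000))
t=lambda u,v:ray("top",((u+.5)/2.85-.5+125,(v+.5)/2.85-.5+160),.01)[:2]
TR,BL,BR=t(149,44),t(23,216),t(115,229)
print("board c",(TR+BL)/2,"yaw",np.degrees(np.arctan2(*(TR-BR)[::-1])),np.linalg.norm(TR-BR))
```

```text
[-31.4  36.9  23.8  95.4 -18.   51.5  -6.9]
((439.1099548339844, 258.84417724609375), (43.81622314453125, 138.4005889892578), 84.12786102294922)
board c [0.43994938 0.25882471] yaw -5.5681022874532795 0.1522085961534205
```

>>> apply_moves(
  increments=[
    [0, 0, 0.03, 0, 0, 0, 1],
    [-0.01, 0.005, 0.03, 0, 0, 6, 1],
    [-0.016, 0.008, 0, 0, 0, 6, 1],
    [-0.016, 0.008, 0, 0, 0, 6, 1],
    [-0.016, 0.008, 0, 0, 0, 6, 1],
    [-0.016, 0.008, 0, 0, 0, 6, 1],
    [-0.016, 0.008, 0, 0, 0, 6, 1],
    [-0.016, 0.008, 0, 0, 0, 6, 1],
  ],
)

```text
clock: 34.7
tool_pos: [0.5587, 0.1926, 0.1461]
ee_rot: [-179.8, -0.0, 125.9]
force: [-0.3, -0.0, -0.7]
gripper_width: 0.507
```

>>> apply_moves(
  increments=[
    [-0.016, 0.009, 0, 0, 0, 6, 1],
    [-0.016, 0.009, 0, 0, 0, 6, 1],
    [-0.016, 0.009, 0, 0, 0, 6, 1],
    [-0.016, 0.009, 0, 0, 0, 6, 1],
    [-0.016, 0.009, 0, 0, 0, 6, 1],
    [-0.016, 0.009, 0, 0, 0, 6, 1],
    [-0.016, 0.008, 0, 0, 0, 6, 1],
    [-0.01, 0.005, -0.01, 0, 0, 6, 1],
  ],
)

```text
clock: 35.37
tool_pos: [0.437, 0.2607, 0.1376]
ee_rot: [179.9, -0.0, 174.0]
force: [0.7, 0.4, -0.7]
gripper_width: 0.504
```

>>> apply_moves(
  increments=[
    [0, 0, -0.02, 0, 0, 0, 1],
    [0, 0, -0.02, 0, 0, 0, 1],
    [0, 0, -0.01, 0, 0, 0, 1],
    [0, 0, 0, 0, 0, 0, 1],
    [0, 0, 0, 0, 0, 0, 1],
    [0, 0, 0, 0, 0, 0, 1],
    [0, 0, 0, 0, 0, 0, 1],
    [0, 0, 0, 0, 0, 0, 1],
  ],
)

```text
clock: 36.03
tool_pos: [0.4392, 0.2598, 0.0882]
ee_rot: [179.9, 0.1, 173.6]
force: [0.1, 0.3, -2.0]
gripper_width: 0.509
```

Adjust −1 mm y, +0.7° yaw, descend to 0.0455.

>>> apply_moves(
  increments=[
    [0, -0.001, -0.014, 0, 0, 0.7, 1],
    [0, 0, -0.012, 0, 0, 0, 1],
    [0, 0, -0.008, 0, 0, 0, 1],
    [0, 0, -0.005, 0, 0, 0, 1],
    [0, 0, -0.002, 0, 0, 0, 1],
    [0, 0, -0.001, 0, 0, 0, 1],
    [0, 0, 0, 0, 0, 0, 1],
    [0, 0, 0, 0, 0, 0, 1],
  ],
)

```text
clock: 36.7
tool_pos: [0.439, 0.2587, 0.0458]
ee_rot: [180.0, 0.0, 174.3]
force: [-0.1, -0.0, -0.2]
gripper_width: 0.505
```

>>> apply_moves(
  increments=[
    [0, 0, -0.001, 0, 0, 0, 1],
    [0, 0, 0, 0, 0, 0, 1],
    [0, 0, 0, 0, 0, 0, 0.1],
    [0, 0, 0, 0, 0, 0, -0.1],
    [0, 0, 0, 0, 0, 0, -0.3],
    [0, 0, 0, 0, 0, 0, -0.6],
    [0, 0, 0, 0, 0, 0, -1],
    [0, 0, 0, 0, 0, 0, -1],
  ],
)

```text
clock: 37.37
tool_pos: [0.4386, 0.2584, 0.0443]
ee_rot: [-180.0, -0.0, 174.3]
force: [0.5, -0.7, 0.4]
gripper_width: 0.992
```

>>> apply_moves(
  increments=[
    [0, 0, 0.01, 0, 0, 0, -1],
    [0, 0, 0.03, 0, 0, 0, -1],
    [0, 0, 0.03, 0, 0, 0, -1],
    [0, 0, 0.035, 0, 0, 0, -1],
    [0, 0, 0.035, 0, 0, 0, -1],
    [0, 0, 0.035, 0, 0, 0, -1],
    [-0.01, 0.03, 0.01, 0, 0, 0, -1],
    [-0.01, 0.035, 0, 0, 0, 0, -1],
  ],
)

```text
clock: 38.03
tool_pos: [0.4214, 0.3229, 0.2346]
ee_rot: [179.7, 0.4, 173.9]
force: [1.3, 1.5, -0.9]
gripper_width: 1.002
```

>>> apply_moves(
  increments=[
    [-0.01, 0.035, 0, 0, 0, 0, -1],
    [-0.01, 0.035, 0, 0, 0, 0, -1],
    [-0.01, 0.035, 0, 0, 0, 0, -1],
    [-0.01, 0.035, 0, 0, 0, 0, -1],
    [-0.01, 0.035, 0, 0, 0, 0, -1],
    [-0.01, 0.035, 0, 0, 0, 0, -1],
    [0, 0, 0, 0, 0, 0, -1],
    [0, 0, 0, 0, 0, 0, -1],
  ],
)

```text
clock: 38.7
tool_pos: [0.3565, 0.5356, 0.2294]
ee_rot: [180.0, -0.1, 174.6]
force: [-0.2, -0.4, -0.2]
gripper_width: 1.0
```

Run:
```python
from h import *
print(get_obs()["tool_pos"],get_obs()["force"]);snap("top","final",None,1.55)
```

```text
[0.35645717 0.53557097 0.22938981] [-0.20239177 -0.44109316 -0.17635903]
```

View pics/final.png

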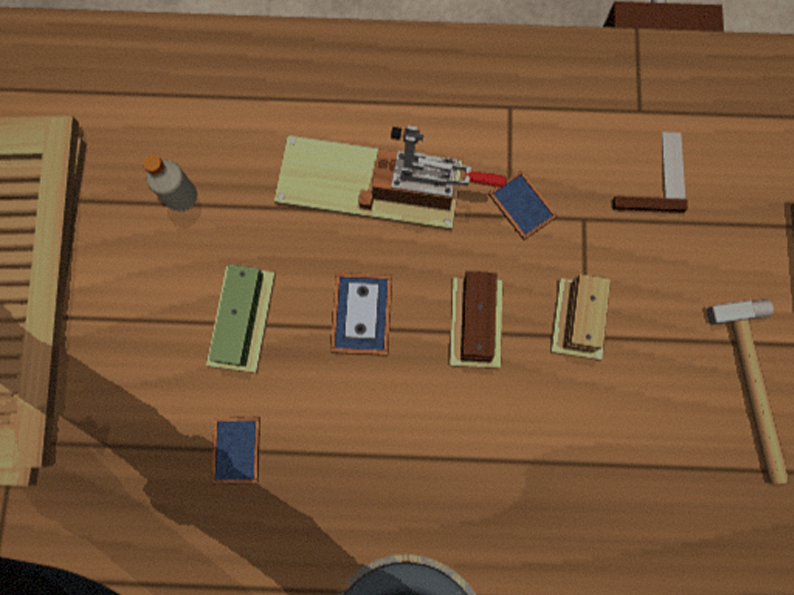

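Everything is in place: green (236,315), guide in its tray (361,311), dark (480,315), pale (587,313), clamp open with its handle at (488,179), and the jig empty. The bottle, square and hammer have not moved.

```bash
python3 -c "
from workcell import *
print(finish_job())"
```

```text
the job is handed in; nothing more can be done
None
```

The job is handed in at about 39 s of the 138 s allowed; no verdict came back. I pushed the clamp handle back until it lay level, then moved the guide to its tray and the pale rail, dark rail and green board to their piles, lowering each before releasing it.

**Last checks:** The final top picture shows the clamp open and the guide centred and straight in the largest tray. Each other piece sits squarely on the pile of its own kind, the hammer, glue bottle and try square look undisturbed, and the gripper is clear of everything. No check failed.

**Disagreement:** My two estimates of the green pile's yaw differed by about 2° (−3.6° against −5.7°), and I used the second, finer one. I judged the final alignment by eye rather than by fitting the pieces' poses again.

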